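Pack the stationery box

TASK

Pack the wooden stationery box on the table and close it. Stand the ink bottle and the rubber stamp, handle up, in the wells of their own shape in the bottom of the box; then lower the lift-out tray over them onto its ledges, with the eraser lying flat in the tray's open half (not in the half with the narrow slots), and last set the lid squarely on the box so that it sits fully down on the rim all round. Keep the ink bottle upright throughout.

Things in the scene. Friction and masses are not known exactly. Their poses are not given: they have to be found in the camera images.
- stationery_box: Open brown wooden box, fixed, outside 128 (own x) x 166 (own y) x 88 mm high, walls 8 mm. Origin: centre of its underside, z up. Floor at 8 mm; on it a cork insert, top at 24 mm, with two wells cut through to the floor. A ledge along each short end (14 mm wide, from y = 61 to 75 and -75 to -61 mm), top at 78 mm, carries the tray.
- bottle_well (a point): Centre of the floor of the square well in the box, 56 x 56 mm, 16 mm deep, edges chamfered 3 mm; at (0, 28, 8) mm in the box frame, axes as the box. For the ink bottle, sides along the well's, any quarter turn.
- stamp_well (a point): Centre of the floor of the oblong well in the box, 66 mm (box x) x 35 mm (box y), 16 mm deep, edges chamfered 3 mm; at (0, -38.5, 8) mm in the box frame, axes as the box. For the rubber stamp, its length (own y) along the box's x, either way round.
- ink_bottle: Dark square ink bottle with round black cap, loose, 0.14 kg, 57 mm high. Origin: centre of its underside, z up. Body 48 x 48 mm (sides along x and y) up to 36 mm; neck 24 mm wide; cap 32 mm wide from 42 to 57 mm. In the box there is room for fingers round the cap, not beside the body in its well.
- rubber_stamp: Rubber stamp, loose, 0.045 kg, 66 mm high: wooden block 25 (own x) x 56 (own y) x 17 mm with an upright turned round handle on its centre, 24 mm wide between 32 and 66 mm. Origin: centre of its underside, z up.
- lift_out_tray: Pale wooden tray, loose, about 0.2 kg, 104 (own x) x 142 (own y) x 28 mm. Origin: centre of underside, z up. Lift by the 10 mm wall along x at its middle (y = 0, rim height): grip across y, fingers in both halves. +y half: open bay; -y half: three slots, slats 14 mm high. Goes in the box y along y, either way round, 4 mm play each side, foot bevelled 3 mm; home: underside at 78 mm, top at 106.
- open_bay (a point): Centre of the floor of the tray's open half: (0, 36, 4) mm in the tray frame, axes as the tray. The bay is 96 mm (x) x 62 mm (y), 24 mm deep.
- eraser: Half-used eraser in a dark sleeve with a white end, loose, 0.022 kg, 23 (own x) x 48 (own y) x 13 mm. Origin: centre of its underside, z up.
- box_lid: Brown wooden lid, loose, about 0.26 kg, hollow side down, 128 (own x) x 166 (own y) mm. Origin: centre of its skirt's lower edge, z up. Skirt 6 mm thick, 22 mm deep; top face at 30 mm; on it a dark wooden pull, 14 (x) x 74 (y) mm, from 30 to 53 mm. The skirt goes over the tray where it stands out of the box (6 mm play each side) and rests on the box rim at 88 mm; either way round.
Not all that is in view belongs to the job. Leave any pink, turquoise or yellow look-alike of the eraser alone.

How it is judged:
On the way, in this order (a step that is already met when the one before it is completed fails the run):
1. the ink bottle and the rubber stamp stand in their wells (horizontal distance between ink_bottle and bottle_well below 0.01 m and z of ink_bottle in the frame of bottle_well between -0.004 and 0.004 m and angle between each of ink_bottle, rubber_stamp's own z axis and vertical below 0.12 rad and horizontal distance between rubber_stamp and stamp_well below 0.01 m and z of rubber_stamp in the frame of stamp_well between -0.004 and 0.004 m and angle between the y axis of rubber_stamp and the x axis of stationery_box, either way round below 0.35 rad), for 0.2 s.
2. the tray is home on its ledges above them (all of step 1 and z of lift_out_tray in the frame of stationery_box between 0.075 and 0.081 m and horizontal distance between lift_out_tray and stationery_box below 0.01 m and angle between the x axis of lift_out_tray and the x axis of stationery_box, either way round below 0.1 rad and angle between lift_out_tray's own z axis and vertical below 0.05 rad), for 0.2 s.
At the end, for the whole second after the job is handed in: Bottle and stamp upright in their own wells (10 mm, on the floor); tray level on its ledges and lid level on the rim (height 3 mm, centre 10 mm, turn 0.1 rad from the box); eraser flat in the tray's open half; all released and at rest (all of step 2 and x of eraser in the frame of open_bay between -0.042 and 0.042 m and y of eraser in the frame of open_bay between -0.026 and 0.026 m and z of eraser in the frame of open_bay between -0.004 and 0.004 m and angle between the z axis of eraser and the z axis of lift_out_tray, either way round below 0.15 rad and z of box_lid in the frame of stationery_box between 0.085 and 0.091 m and horizontal distance between box_lid and stationery_box below 0.01 m and angle between the x axis of box_lid and the x axis of stationery_box, either way round below 0.1 rad and angle between box_lid's own z axis and vertical below 0.05 rad and linear speed of each of ink_bottle, rubber_stamp, eraser, lift_out_tray, box_lid below 0.02 m/s); the robot touches nothing.
It fails at once if the ink bottle is tipped (more than 0.6 rad) (angle between ink_bottle's own z axis and vertical above 0.6 rad).
It also fails if it takes over 144 s, if anything falls off the work surface, if the arm or the gripper's body presses on something with over 40 N, if the wrist force passes 120 N, or if a joint passes its speed limit or range.

ROBOT

A 7-joint arm with a two-finger parallel gripper is mounted at the origin on a cart in front of the work surface, level with it; the furniture and walls round the work are solid. World frame = base frame: x ahead of the robot, y to its left, z up, the work surface at z = 0. Lengths are in m, angles in rad, forces in N, time in s.
With the tool pointing down it reaches from about 0.4 to 0.875 m from the base axis. Payload 6.5 kg.
Tool frame: the origin (TCP) lies between the finger pads; the fingertips stand 25 mm ahead of it and the grasp point (between the pads) lies 6 mm ahead of it (robot.tip_extent is the distance from the TCP to the fingertips, in m); z points along the fingers, y is the line along which they close (so a half turn about z gives the same grasp; the last joint's range is limited). The gripper opens to 85 mm and grips with 20 to 120 N. Pads are 22 mm wide; open, the fingers measure 114 mm over their backs; the gripper's body (76 mm by 85 mm) begins 54 mm behind the grasp point. The pads swing forward as they close: fully open they stand 13 mm farther back than shut.
Start: joints at [-1.229, 0.536, -0.004, 1.538, 0.003, 1.067, -0.071], TCP at [0.258, 0.597, 0.256] pointing down, gripper open.
Joint ranges: [-2.7, 2.7], [-0.37, 2.16], [-1.27, 1.26], [0.24, 2.4], [-1.31, 4.45], [0.19, 1.91], [-2.76, 2.76]. Speed limits (rad/s): [2.39, 2.39, 3.14, 3.14, 3.14, 3.14, 3.14].

INTERFACE

Orientations are given as a unit quaternion [w, x, y, z].
In Python, from rig import robot gives the robot as it stands.
- The arm moves only by the tool carry_out, never from a script. Its argument "targets" is a list of rows, each a list of 6 numbers: the shift along the tool's x, y, z in cm, then the turn, a rotation vector about the tool's x, y, z in rad. A call has 1 to 20 rows; each row is the pose to reach, as a shift and turn from the pose commanded when the call began, along the tool's axes at that moment; what a row does not reach only later rows make up. A row lasts 1/12 s, in which the tool goes at most 41.7 mm and 7.16 degrees, less where a joint would pass 70% of its speed; a pose out of reach is approached as far as the arm can. A call with a gripper value outside its range is refused whole. "grip" is the opening, from 0 (shut) to 1 (fully open), set as the call begins (left out, the last holds). The fingers move at their own pace and stop on an object; "force" is the grip in N (left out, the last holds). Time passes only in rows, so rows that repeat a pose let the fingers close. It gives the time, the measured TCP pose, the force, the opening and the grip force at its end, in the units of the state.
- robot.state(): the state, without advancing time (a new reading comes with each control period).
- robot.snapshot(name): name is "scene" or "top"; returns (picture, depth): 480x640x3 uint8, red, green, blue; 480x640 float32, m along the optical axis (not along the pixel's ray), 0 where there is no reading.
- robot.camera_params(name): a dict with "intrinsics" (3x3 intrinsics, pixels), "position" and "rotation" of the camera in the world. Camera axes: x right, y up, looking along -z (the intrinsics and any distortion apply to the point x, -y, -z); pixel columns grow to the right and rows downward; lengths in m; the calibration is good to about 2 mm. A picture is of the moment at which its call begins. camera_params takes no time and is no camera call.
- robot.close_job(): hands the job in; it is judged then, once.
The state is a dict: "time_s": time; "joint_positions": joint angles; "joint_vel": joint speeds; "joint_torque": joint torques, N m; "tool_pos": TCP position; "tool_rot": TCP orientation; "contact_force": force on the tool from outside, world axes, zero at the start; "wrist_torque": the same for the moment, N m; "gripper_width": finger opening in m; "finger_force": force on a finger pad.
Only numpy, scipy, OpenCV 4.12 (cv2) and the standard library are available. Lean on these libraries where they do the work, as an engineer would, in place of code of your own. Each camera call takes 0.05 s, during which the arm holds its last target. There are 200 camera calls.

## Working session

There is one attempt and no reset: what is moved stays moved. The work goes in short steps, Python scripts to look and compute and a tool call to move; the robot and the scene stay as the last step left them, time stands still between calls to the robot, and variables do not carry over. Pictures are saved under pics/ and viewed, at most 14 in all, crops included, and the job is handed in when it is done.

Besides the shell and the picture viewer there is one more tool, called after ">>>" in YAML: its name, and indented under it one key for each argument. carry_out: Moves the arm, as the interface text tells. Its arguments: {"type":"object","properties":{"targets":{"type":"array"},"grip":{"type":"number"},"force":{"type":"number"}},"required":["targets"]}

```bash
ls; mkdir -p pics; cat > h.py <<'E'
import numpy as np, cv2
from rig import robot
def snap(n,f=None):
    p,d=robot.snapshot(n)
    if f: cv2.imwrite('pics/'+f,p[:,:,::-1])
    return p,d
def pts(n,d):
    c=robot.camera_params(n);K=np.array(c['intrinsics']);R=np.array(c['rotation']);t=np.array(c['position'])
    v,u=np.mgrid[:480,:640]
    P=np.stack([(u-K[0,2])/K[0,0]*d,-(v-K[1,2])/K[1,1]*d,-d],-1)
    return P@R.T+t
E
python3 - <<'E'
from h import *
for n in('scene','top'):
    p,d=snap(n,n+'0.png'); np.savez('/tmp/'+n,p=p,d=d,P=pts(n,d)); print(robot.camera_params(n))
print(robot.state(),robot.tip_extent)
E
```

```text
picsTraceback (most recent call last):
  File "<stdin>", line 3, in <module>
  File "h.py", line 11, in pts
    return P@R.T+t
           ~^~~~
ValueError: matmul: Input operand 1 has a mismatch in its core dimension 0, with gufunc signature (n?,k),(k,m?)->(n?,m?) (size 4 is different from 3)
```

View pics/scene0.png

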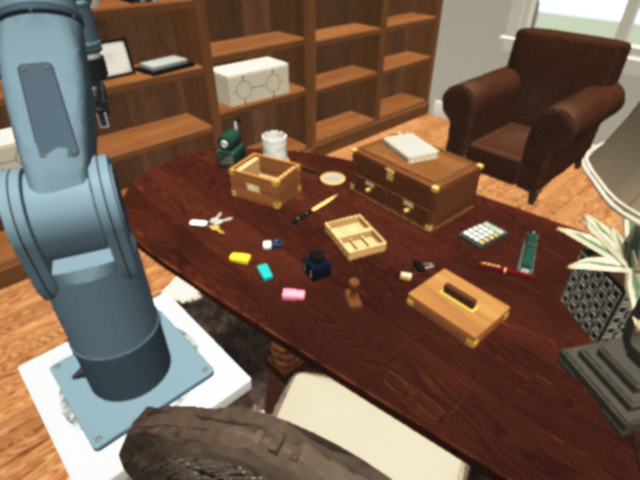

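The scene view shows the box at (265,180), tray (355,237), bottle (316,265), stamp (353,292), lid (458,305) and the likely eraser at (272,244). The camera rotation comes as a quaternion, so I'll fix the helper.

```bash
sed -i "s/R=np.array(c\['rotation'\])/R=Rot.from_quat(c['rotation'],scalar_first=True).as_matrix()/; s/^from rig/from scipy.spatial.transform import Rotation as Rot\nfrom rig/" h.py
python3 - <<'E'
from h import *
for n in('scene','top'):
    p,d=snap(n,n+'1.png'); np.savez('/tmp/'+n,p=p,d=d,P=pts(n,d)); print(robot.camera_params(n))
print(robot.state(),robot.tip_extent)
E
```

```text
{'intrinsics': array([[442.7352367 ,   0.        , 323.83902641],
       [  0.        , 442.7352367 , 237.09830489],
       [  0.        ,   0.        ,   1.        ]]), 'position': array([-0.1076054 , -0.61290886,  0.67220994]), 'rotation': array([ 0.82535427,  0.42447789, -0.17303882, -0.32964591])}
{'intrinsics': array([[474.19576436,   0.        , 321.73051175],
       [  0.        , 474.19576436, 241.14351639],
       [  0.        ,   0.        ,   1.        ]]), 'position': array([ 0.27645987, -0.00122304,  1.17141088]), 'rotation': array([ 0.70560855,  0.07898458, -0.05949064, -0.70166864])}
{'time_s': 0.15, 'joint_positions': array([-1.22922892,  0.53700083, -0.00441273,  1.53863772,  0.00258978,
        1.0673304 , -0.07116279]), 'joint_vel': array([-0.00177802, -0.00425388,  0.00156153, -0.00210284, -0.00024746,
       -0.00028282, -0.00119503]), 'joint_torque': array([ 1.47533938e-03, -5.83783686e+01,  1.04974732e+00, -2.59349906e+01,
        1.24351968e-02,  6.60833655e-03, -2.13687457e-05]), 'tool_pos': array([0.25759987, 0.59627542, 0.25561224]), 'tool_rot': array([-8.60341850e-05,  2.02434192e-01,  9.79295629e-01, -6.79899083e-04]), 'contact_force': array([-0.83563878,  0.00650859, -0.16271084]), 'wrist_torque': array([ 0.02321409, -0.00058807,  0.03261576]), 'finger_force': 0.0, 'gripper_width': 0.08513087527401432} 0.025
```

View pics/top1.png

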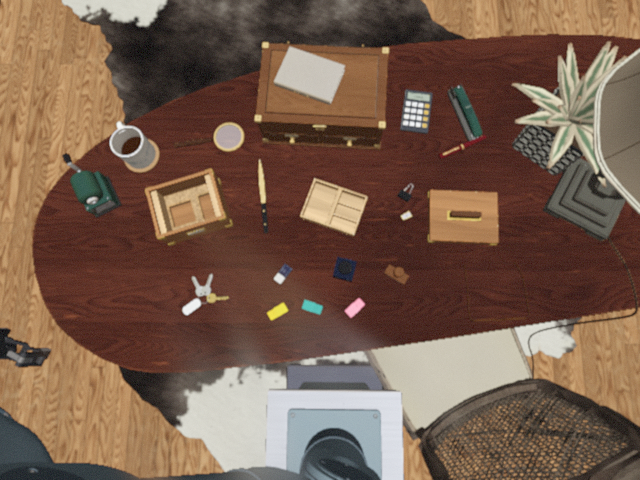

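The top view (up = +x, left = +y) shows the box at (188,206), tray (334,206), bottle (344,269), stamp (397,274), lid (463,217) and eraser (283,274), white end lower-left. Next I'll take footprints from the depth points.

```bash
cat >> h.py <<'E'
def foot(P,box,z0,z1,name=''):
    u0,v0,u1,v1=box; Q=P[v0:v1,u0:u1].reshape(-1,3)
    Q=Q[(Q[:,2]>z0)&(Q[:,2]<z1)]
    if len(Q)<5: print(name,'none',len(Q)); return
    lo,hi=Q.min(0),Q.max(0)
    c,s,a=cv2.minAreaRect((Q[:,:2]*1000).astype(np.float32))
    print(name,len(Q),'c',np.round(c,1),'s',np.round(s,1),'a',round(a,1),'zmed',np.round(np.median(Q[:,2])*1000,1))
E
python3 - <<'E'
from h import *
z=np.load('/tmp/top.npz');P=z['P']
print('table',np.nanmedian(P[240:260,250:300,2]))
foot(P,(135,160,245,255),.078,.1,'box')
foot(P,(135,160,245,255),.018,.03,'cork')
foot(P,(135,160,245,255),.0,.013,'wells')
foot(P,(295,170,375,240),.018,.04,'tray')
foot(P,(295,170,375,240),.024,.04,'tray rim')
foot(P,(325,250,365,290),.03,.045,'bottle body')
foot(P,(325,250,365,290),.05,.07,'cap')
foot(P,(380,255,415,290),.01,.022,'stamp block')
foot(P,(380,255,415,290),.05,.08,'stamp handle')
foot(P,(420,180,505,250),.022,.036,'lid')
foot(P,(420,180,505,250),.046,.06,'pull')
foot(P,(270,260,296,288),.008,.02,'eraser')
E
cat > v.py <<'E'
import cv2
a=cv2.imread('pics/top1.png')
cv2.imwrite('pics/crop1.png',cv2.hconcat([cv2.resize(a[155:255,135:245],(440,400),interpolation=2),cv2.resize(a[255:295,325:365],(400,400),interpolation=2)][:1]+[cv2.resize(a[250:300,260:305],(360,400),interpolation=2)]))
E
python3 v.py
```

```text
table -0.0019029889713382264
box 1204 c [583.3 358.9] s [131.1 168.2] a 17.9 zmed 86.1
cork 1043 c [627.8 381.1] s [247.1 181. ] a 25.8 zmed 23.5
wells 1955 c [600.2 375.7] s [251.8 293.6] a 0.4 zmed 2.6
tray 591 c [593.    3.3] s [142.2 105.6] a 70.4 zmed 26.3
tray rim 435 c [592.8   3.4] s [142.1 105.4] a 70.5 zmed 27.3
bottle body 254 c [435.1 -23.4] s [48.  48.8] a 76.0 zmed 35.7
cap 139 c [434.8 -24.5] s [29.8 30.4] a 35.1 zmed 56.3
stamp block 178 c [ 423.7 -149.8] s [55.8 25.5] a 58.9 zmed 16.1
stamp handle 90 c [ 424.  -149.5] s [23.  22.8] a 26.4 zmed 62.5
lid 3216 c [ 567.6 -317. ] s [167.5 129.4] a 87.5 zmed 29.2
pull 182 c [ 567.5 -316.9] s [75.4 15.3] a 88.1 zmed 51.5
eraser 172 c [424.6 128.4] s [23.  46.8] a 55.5 zmed 12.7
```

View pics/crop1.png

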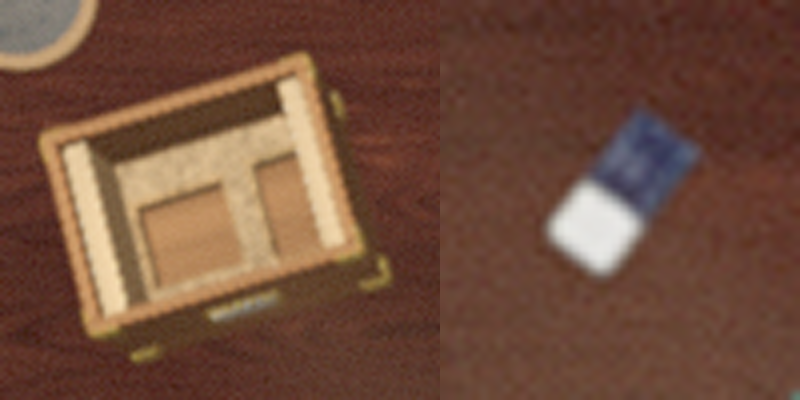

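The box crop shows the square well on the left (+y world), so box y points at about 107.9° and box x at 17.9°. The right half confirms the eraser: navy sleeve, white end. One more check comes from the scene camera, with a close-up of the tray.

```bash
cat >> h.py <<'E'
def go(x,y,z,a):
    """shift (cm, tool axes) and rotvec z to bring TCP (mm) with tool y at angle a deg (mod 180, nearest radial)"""
    s=robot.state();R=Rot.from_quat(s['tool_rot'],scalar_first=True)
    az=np.degrees(np.arctan2(y,x)); a=az+(a-az+90)%180-90
    r=np.radians(a);ty=np.array([np.cos(r),np.sin(r),0]);tz=np.array([0,0,-1.]);G=Rot.from_matrix(np.stack([np.cross(ty,tz),ty,tz],1))
    print('a',round(a,1),'shift cm',np.round(R.inv().apply(np.array([x,y,z])/1000-s['tool_pos'])*100,2),'turn',np.round((R.inv()*G).as_rotvec(),3),'now mm',np.round(s['tool_pos']*1000,1),'toolx',np.round(R.as_matrix()[:,0],3))
E
python3 - <<'E'
from h import *
z=np.load('/tmp/top.npz');P=z['P'];S=np.load('/tmp/scene.npz')['P']
for lo in(.082,.084,.0855): foot(P,(135,160,245,255),lo,.1,'box')
print(np.median(S[225:235,300:310,2]))
foot(S,(222,148,308,212),.08,.094,'box')
foot(S,(222,148,308,212),.086,.094,'box')
foot(S,(318,205,392,262),.018,.04,'tray')
foot(S,(298,245,335,280),.05,.07,'cap')
foot(S,(298,245,335,280),.032,.045,'body')
foot(S,(340,272,366,310),.055,.08,'handle')
foot(S,(405,265,512,345),.024,.036,'lid')
foot(S,(405,265,512,345),.048,.06,'pull')
foot(S,(260,236,286,252),.009,.02,'eraser')
a=z['p'][:,:,::-1]
cv2.imwrite('pics/crop2.png',cv2.resize(a[170:245,295:375],(640,600),interpolation=2))
go(435,-24,160,-14)
E
```

```text
box 876 c [583.3 359.2] s [131.  167.7] a 17.9 zmed 87.3
box 792 c [583.3 359.2] s [131.  167.7] a 17.9 zmed 87.6
box 666 c [583.4 358.8] s [130.8 167.1] a 17.8 zmed 87.9
-0.0027203529919506697
box 490 c [582.6 358. ] s [134.  170.7] a 17.9 zmed 85.4
box 188 c [581.7 357. ] s [131.4 168.2] a 18.5 zmed 87.0
tray 669 c [606.5  -2.3] s [156.3 300.7] a 78.4 zmed 24.5
cap 117 c [433.6 -25.9] s [32.5 28.9] a 1.5 zmed 55.3
body 202 c [435.1 -25.4] s [50.3 50.2] a 74.2 zmed 34.8
handle 87 c [ 423.  -152.8] s [21.4 22.7] a 59.7 zmed 61.8
lid 3160 c [ 511.4 -316.2] s [166.8 242.8] a 87.9 zmed 28.7
pull 180 c [ 567.4 -319. ] s [72.8 16.1] a 86.9 zmed 51.0
eraser 108 c [424.  126.7] s [28.4 45.7] a 52.4 zmed 11.7
a -14.0 shift cm [-40.88 -49.9    9.63] turn [-1.000e-03  1.000e-03  1.407e+00] now mm [257.6 596.3 255.6] toolx [-0.918  0.396 -0.   ]
```

View pics/crop2.png

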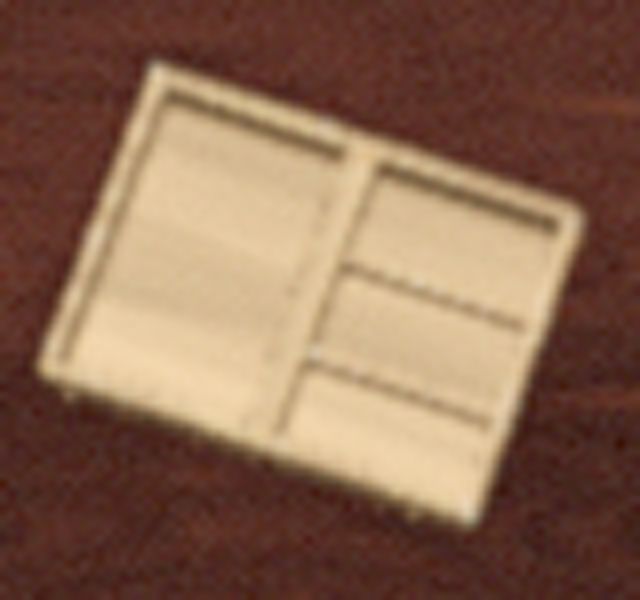

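The tray crop shows the open bay on the left (+y world side, tray y at about 70°). Its middle slot is wide enough for a finger. Both cameras agree to 2 mm, so I can move to the bottle.

>>> carry_out:
  targets:
    - [-28, -15, 4, 0, 0, 0.7]
    - [-28, -15, 4, 0, 0, 0.7]
    - [-28, -15, 4, 0, 0, 0.7]
    - [-28, -15, 4, 0, 0, 0.7]
    - [-28, -15, 4, 0, 0, 0.7]
    - [-28, -15, 4, 0, 0, 0.7]
    - [-28, -15, 4, 0, 0, 0.7]
    - [-28, -15, 4, 0, 0, 0.7]
    - [-40.88, -49.9, 9.6, 0, 0, 1.407]
    - [-40.88, -49.9, 9.6, 0, 0, 1.407]
    - [-40.88, -49.9, 9.6, 0, 0, 1.407]
    - [-40.88, -49.9, 9.6, 0, 0, 1.407]
    - [-40.88, -49.9, 9.6, 0, 0, 1.407]
    - [-40.88, -49.9, 9.6, 0, 0, 1.407]
    - [-40.88, -49.9, 9.6, 0, 0, 1.407]
    - [-40.88, -49.9, 9.6, 0, 0, 1.407]
    - [-40.88, -49.9, 9.6, 0, 0, 1.407]
    - [-40.88, -49.9, 9.6, 0, 0, 1.407]
    - [-40.88, -49.9, 9.6, 0, 0, 1.407]
    - [-40.88, -49.9, 9.6, 0, 0, 1.407]
  grip: 0.7
  force: 40

```text
time_s: 1.82
tool_pos: [0.4353, -0.0232, 0.1603]
tool_rot: [-0.0, 0.788, 0.616, 0.0]
contact_force: [0.1, -0.6, 0.5]
gripper_width: 0.06
finger_force: 0.0
```

```bash
python3 - <<'E'
from h import *
go(435,-24,62,-14.2)
s=robot.state();print(s['time_s'],s['joint_positions'],s['gripper_width'],s['contact_force'])
E
```

```text
a -14.2 shift cm [-0.09 -0.    9.83] turn [-0.    -0.     0.003] now mm [435.3 -23.2 160.3] toolx [0.242 0.97  0.   ]
1.8167 [-0.41839057  0.35218059  0.43830471  2.18098649 -0.24367535  0.65387009
 -0.05358348] 0.059985374414712904 [ 0.1294612  -0.64122314  0.45622592]
```

>>> carry_out:
  targets:
    - [-0.1, 0, 3, 0, 0, 0]
    - [-0.1, 0, 6, 0, 0, 0]
    - [-0.1, 0, 8, 0, 0, 0]
    - [-0.1, 0, 9.8, 0, 0, 0]
    - [-0.1, 0, 9.8, 0, 0, 0]
    - [-0.1, 0, 9.8, 0, 0, 0]

```text
time_s: 2.32
tool_pos: [0.4347, -0.0231, 0.062]
tool_rot: [-0.001, 0.787, 0.617, -0.001]
contact_force: [-0.1, -0.1, -0.0]
gripper_width: 0.0597
finger_force: 0.0
```

>>> carry_out:
  targets:
    - [0, 0, 0, 0, 0, 0]
    - [0, 0, 0, 0, 0, 0]
    - [0, 0, 0, 0, 0, 0]
    - [0, 0, 0, 0, 0, 0]
    - [0, 0, 0, 0, 0, 0]
    - [0, 0, 0, 0, 0, 0]
    - [0, 0, 0, 0, 0, 0]
    - [0, 0, 0, 0, 0, 0]
  grip: 0.2
  force: 40

```text
time_s: 2.98
tool_pos: [0.4362, -0.0241, 0.0635]
tool_rot: [0.001, 0.788, 0.616, 0.001]
contact_force: [0.7, 0.4, 6.4]
gripper_width: 0.0305
finger_force: 39.1
```

>>> carry_out:
  targets:
    - [0, 0, -1, 0, 0, 0]
    - [0, 0, -4, 0, 0, 0]
    - [0, 0, -8, 0, 0, 0]
    - [0, 0, -12, 0, 0, 0]
    - [0, 0, -14, 0, 0, 0]
    - [0, 0, -14, 0, 0, 0]

```text
time_s: 3.48
tool_pos: [0.4375, -0.0245, 0.207]
tool_rot: [0.002, 0.788, 0.616, 0.004]
contact_force: [0.6, -0.1, -0.9]
gripper_width: 0.0304
finger_force: 40.1
```

```bash
python3 - <<'E'
from h import *
go(574.4,385.2,200,17.9)
s=robot.state();print(s['gripper_width'],s['contact_force'])
E
```

```text
a 17.9 shift cm [43.07  3.36  0.9 ] turn [ 0.009 -0.002 -0.557] now mm [437.5 -24.5 207. ] toolx [0.242 0.97  0.004]
0.030413955371152084 [ 0.63894897 -0.05935404 -0.90371789]
```

>>> carry_out:
  targets:
    - [2, 0.1, 0, 0, 0, -0.03]
    - [5, 0.4, 0, 0, 0, -0.07]
    - [8, 0.6, 0, 0, 0, -0.1]
    - [11, 0.9, 0, 0, 0, -0.15]
    - [14, 1.1, 0, 0, 0, -0.2]
    - [17, 1.4, 0, 0, 0, -0.25]
    - [20, 1.6, 0, 0, 0, -0.3]
    - [23, 1.8, 0, 0, 0, -0.34]
    - [26, 2, 0, 0, 0, -0.38]
    - [29, 2.2, 0, 0, 0, -0.42]
    - [32, 2.5, 0, 0, 0, -0.46]
    - [35, 2.7, 0, 0, 0, -0.5]
    - [38, 3, 0, 0, 0, -0.53]
    - [41, 3.2, 0, 0, 0, -0.556]
    - [43.1, 3.36, 0.5, 0, 0, -0.556]
    - [43.1, 3.36, 0.5, 0, 0, -0.556]
    - [43.1, 3.36, 0.5, 0, 0, -0.556]
    - [43.1, 3.36, 0.5, 0, 0, -0.556]

```text
time_s: 4.98
tool_pos: [0.5712, 0.3841, 0.1965]
tool_rot: [0.0, 0.589, 0.808, -0.001]
contact_force: [0.2, 0.6, -1.0]
gripper_width: 0.0303
finger_force: 40.2
```

```bash
python3 - <<'E'
from h import *
go(574.4,385.2,70,17.9)
p,d=snap('top','t2.png');P=pts('top',d)
s=robot.state();print(s['gripper_width'],s['contact_force'])
cv2.imwrite('pics/crop3.png',cv2.resize(p[140:260,120:260,::-1],(700,600),interpolation=2))
E
```

```text
a 17.9 shift cm [ 0.03  0.36 12.65] turn [-0.002  0.002 -0.001] now mm [571.2 384.1 196.5] toolx [-0.306  0.952 -0.002]
0.03027299741307143 [ 0.03030631 -0.08851398 -1.56673485]
```

View pics/crop3.png

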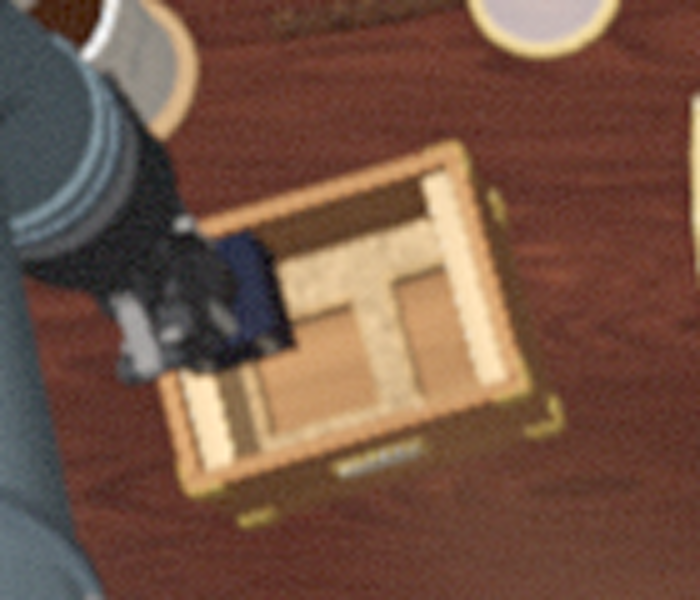

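The bottle hangs over the box, its edges parallel to the walls. Now descending in stages.

>>> carry_out:
  targets:
    - [0, 0.36, 2, 0, 0, 0]
    - [0, 0.36, 4, 0, 0, 0]
    - [0, 0.36, 6, 0, 0, 0]
    - [0, 0.36, 8, 0, 0, 0]
    - [0, 0.36, 9.6, 0, 0, 0]
    - [0, 0.36, 9.6, 0, 0, 0]
    - [0, 0.36, 9.6, 0, 0, 0]

```text
time_s: 5.62
tool_pos: [0.5748, 0.3852, 0.1011]
tool_rot: [-0.0, 0.589, 0.808, -0.001]
contact_force: [-0.1, 0.1, -1.0]
gripper_width: 0.0304
finger_force: 40.2
```

```bash
python3 - <<'E'
from h import *
go(574.4,385.2,71,17.9)
s=robot.state();print(s['gripper_width'],s['contact_force'])
E
```

```text
a 17.9 shift cm [ 0.02 -0.04  3.01] turn [-0.002  0.001 -0.002] now mm [574.8 385.2 101.1] toolx [-0.306  0.952 -0.001]
0.030444045126806752 [-0.06625129  0.06082725 -1.0179864 ]
```

>>> carry_out:
  targets:
    - [0, 0, 0.7, 0, 0, 0]
    - [0, 0, 1.4, 0, 0, 0]
    - [0, 0, 2.0, 0, 0, 0]
    - [0, 0, 2.5, 0, 0, 0]
    - [0, 0, 2.8, 0, 0, 0]
    - [0, 0, 2.8, 0, 0, 0]
    - [0, 0, 2.8, 0, 0, 0]

```text
time_s: 6.2
tool_pos: [0.5751, 0.3867, 0.0732]
tool_rot: [-0.0, 0.589, 0.808, -0.0]
contact_force: [-0.5, -0.4, -1.1]
gripper_width: 0.0299
finger_force: 40.2
```

>>> carry_out:
  targets:
    - [0, 0, 0.1, 0, 0, 0]
    - [0, 0, 0.2, 0, 0, 0]
    - [0, 0, 0.3, 0, 0, 0]
    - [0, 0, 0.3, 0, 0, 0]

```text
time_s: 6.53
tool_pos: [0.5757, 0.387, 0.0716]
tool_rot: [0.0, 0.589, 0.808, 0.001]
contact_force: [-1.1, -1.6, 6.4]
gripper_width: 0.0306
finger_force: 40.8
```

>>> carry_out:
  targets:
    - [0, 0, 0, 0, 0, 0]
    - [0, 0, 0, 0, 0, 0]
    - [0, 0, 0, 0, 0, 0]
    - [0, 0, 0, 0, 0, 0]
    - [0, 0, 0, 0, 0, 0]
  grip: 0.6

```text
time_s: 6.95
tool_pos: [0.5751, 0.3867, 0.0702]
tool_rot: [0.0, 0.589, 0.808, -0.0]
contact_force: [-0.5, -0.1, -0.5]
gripper_width: 0.0513
finger_force: 0.0
```

>>> carry_out:
  targets:
    - [0, 0, -1, 0, 0, 0]
    - [0, 0, -3, 0, 0, 0]
    - [0, 0, -6, 0, 0, 0]
    - [0, 0, -9, 0, 0, 0]
    - [0, 0, -12, 0, 0, 0]
    - [0, 0, -12, 0, 0, 0]
    - [0, 0, -12, 0, 0, 0]

```text
time_s: 7.53
tool_pos: [0.5764, 0.3875, 0.1934]
tool_rot: [0.001, 0.589, 0.808, 0.002]
contact_force: [-0.2, 0.3, -0.8]
gripper_width: 0.0513
finger_force: 0.0
```

```bash
python3 - <<'E'
from h import *
go(424,-150.5,160,58.9)
E
```

```text
a 58.9 shift cm [-46.53 -31.03   3.12] turn [ 0.005  0.    -0.716] now mm [576.4 387.5 193.4] toolx [-0.307  0.952  0.002]
```

>>> carry_out:
  targets:
    - [-10, -6.5, 0, 0, 0, -0.2]
    - [-10, -6.5, 0, 0, 0, -0.2]
    - [-10, -6.5, 0, 0, 0, -0.2]
    - [-46.5, -31, 3, 0, 0, -0.716]
    - [-46.5, -31, 3, 0, 0, -0.716]
    - [-46.5, -31, 3, 0, 0, -0.716]
    - [-46.5, -31, 3, 0, 0, -0.716]
    - [-46.5, -31, 3, 0, 0, -0.716]
    - [-46.5, -31, 3, 0, 0, -0.716]
    - [-46.5, -31, 3, 0, 0, -0.716]
    - [-46.5, -31, 3, 0, 0, -0.716]
    - [-46.5, -31, 3, 0, 0, -0.716]
    - [-46.5, -31, 3, 0, 0, -0.716]
    - [-46.5, -31, 3, 0, 0, -0.716]
    - [-46.5, -31, 3, 0, 0, -0.716]
    - [-46.5, -31, 3, 0, 0, -0.716]
    - [-46.5, -31, 3, 0, 0, -0.716]
    - [-46.5, -31, 3, 0, 0, -0.716]
    - [-46.5, -31, 3, 0, 0, -0.716]
    - [-46.5, -31, 3, 0, 0, -0.716]

```text
time_s: 9.2
tool_pos: [0.4231, -0.1499, 0.1602]
tool_rot: [-0.0, 0.267, 0.964, 0.0]
contact_force: [0.4, -0.1, 0.2]
gripper_width: 0.0511
finger_force: 0.0
```

```bash
python3 - <<'E'
from h import *
go(424,-150.5,58,58.9)
p,d=snap('top');P=pts('top',d)
foot(P,(135,160,245,255),.058,.072,'cap in box')
foot(P,(150,180,225,232),.04,.05,'body in box')
print(robot.state()['joint_positions'])
E
```

```text
a 58.9 shift cm [-1.100e-01 -1.000e-02  1.022e+01] turn [ 0.    -0.     0.002] now mm [ 423.1 -149.9  160.2] toolx [-0.857  0.515  0.   ]
cap in box 463 c [625.4 379.6] s [223.3 179.7] a 18.7 zmed 64.8
body in box 386 c [582.9 348.2] s [124.2 145.6] a 17.3 zmed 43.8
[ 0.09209324  0.35085526  0.17629407  2.13884157 -0.09889108  0.65926676
  1.36601122]
```

>>> carry_out:
  targets:
    - [-0.1, 0, 3, 0, 0, 0]
    - [-0.1, 0, 6, 0, 0, 0]
    - [-0.1, 0, 9, 0, 0, 0]
    - [-0.1, 0, 10.2, 0, 0, 0]
    - [-0.1, 0, 10.2, 0, 0, 0]
    - [-0.1, 0, 10.2, 0, 0, 0]

```text
time_s: 9.75
tool_pos: [0.4235, -0.1512, 0.0581]
tool_rot: [-0.001, 0.268, 0.963, 0.0]
contact_force: [-0.2, -0.4, 0.8]
gripper_width: 0.0511
finger_force: 0.0
```

>>> carry_out:
  targets:
    - [0, 0, 0, 0, 0, 0]
    - [0, 0, 0, 0, 0, 0]
    - [0, 0, 0, 0, 0, 0]
    - [0, 0, 0, 0, 0, 0]
    - [0, 0, 0, 0, 0, 0]
    - [0, 0, 0, 0, 0, 0]
    - [0, 0, 0, 0, 0, 0]
    - [0, 0, 0, 0, 0, 0]
  grip: 0.1
  force: 40

```text
time_s: 10.42
tool_pos: [0.4249, -0.1515, 0.0594]
tool_rot: [0.001, 0.268, 0.963, 0.0]
contact_force: [0.5, 1.0, 7.8]
gripper_width: 0.0215
finger_force: 39.1
```

>>> carry_out:
  targets:
    - [0, 0, -1, 0, 0, 0]
    - [0, 0, -4, 0, 0, 0]
    - [0, 0, -8, 0, 0, 0]
    - [0, 0, -12, 0, 0, 0]
    - [0, 0, -15, 0, 0, 0]
    - [0, 0, -15, 0, 0, 0]

```text
time_s: 10.92
tool_pos: [0.4267, -0.1526, 0.2145]
tool_rot: [0.005, 0.268, 0.963, 0.0]
contact_force: [0.7, 0.0, 0.3]
gripper_width: 0.0212
finger_force: 39.2
```

```bash
python3 - <<'E'
from h import *
go(594.8,321.8,200,17.9)
E
```

```text
a 17.9 shift cm [10.16 49.3   1.53] turn [0.007 0.008 0.715] now mm [ 426.7 -152.6  214.5] toolx [-0.856  0.517 -0.01 ]
```

>>> carry_out:
  targets:
    - [1, 3, 0, 0, 0, 0.05]
    - [2, 7, 0, 0, 0, 0.1]
    - [3, 11, 0, 0, 0, 0.15]
    - [3.5, 15, 0, 0, 0, 0.2]
    - [4, 19, 0, 0, 0, 0.25]
    - [5, 23, 0, 0, 0, 0.3]
    - [5.5, 27, 0, 0, 0, 0.36]
    - [6.5, 31, 0, 0, 0, 0.42]
    - [7, 35, 0, 0, 0, 0.5]
    - [8, 39, 0, 0, 0, 0.57]
    - [9, 43, 0.4, 0, 0, 0.64]
    - [10, 47, 0.8, 0, 0, 0.715]
    - [10.16, 49.3, 1, 0, 0, 0.715]
    - [10.16, 49.3, 1, 0, 0, 0.715]
    - [10.16, 49.3, 1, 0, 0, 0.715]
    - [10.16, 49.3, 1, 0, 0, 0.715]
    - [10.16, 49.3, 1, 0, 0, 0.715]

```text
time_s: 12.33
tool_pos: [0.5914, 0.321, 0.1986]
tool_rot: [0.0, 0.589, 0.808, -0.001]
contact_force: [0.8, -0.7, -0.6]
gripper_width: 0.0217
finger_force: 39.3
```

```bash
python3 - <<'E'
from h import *
go(594.8,321.8,67,17.9)
p,d=snap('top');P=pts('top',d)
cv2.imwrite('pics/crop4.png',cv2.resize(p[140:260,120:260,::-1],(700,600),interpolation=2))
E
```

```text
a 17.9 shift cm [-0.02  0.36 13.16] turn [-0.001  0.001 -0.002] now mm [591.4 321.  198.6] toolx [-0.306  0.952 -0.001]
```

View pics/crop4.png

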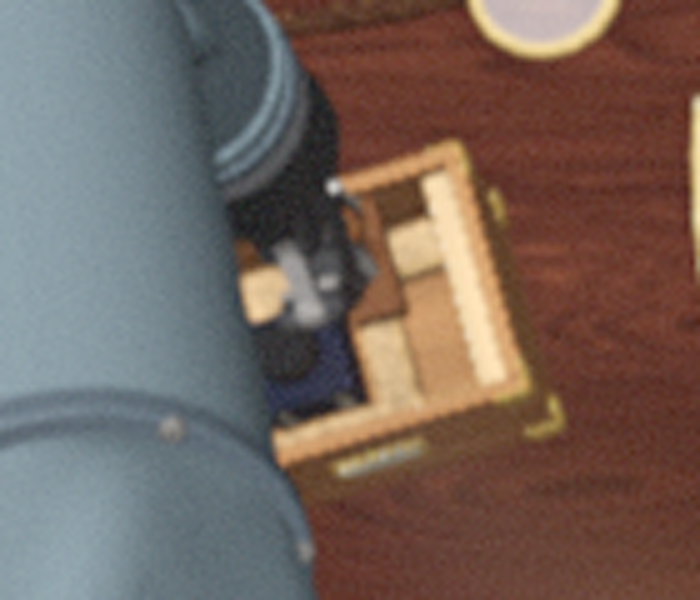

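The bottle sits squarely in its well, and the stamp's block is aligned above the oblong well, so I'll lower it.

>>> carry_out:
  targets:
    - [0, 0.36, 2, 0, 0, 0]
    - [0, 0.36, 4, 0, 0, 0]
    - [0, 0.36, 6, 0, 0, 0]
    - [0, 0.36, 8, 0, 0, 0]
    - [0, 0.36, 9.8, 0, 0, 0]
    - [0, 0.36, 9.8, 0, 0, 0]
    - [0, 0.36, 9.8, 0, 0, 0]

```text
time_s: 12.97
tool_pos: [0.5943, 0.323, 0.1001]
tool_rot: [-0.0, 0.589, 0.808, -0.001]
contact_force: [0.4, 0.2, 0.3]
gripper_width: 0.0216
finger_force: 39.3
```

```bash
python3 - <<'E'
from h import *
go(594.8,321.8,67,17.9);print(robot.state()['contact_force'])
E
```

```text
a 17.9 shift cm [-0.12  0.01  3.31] turn [-0.002  0.001 -0.001] now mm [594.3 323.  100.1] toolx [-0.307  0.952 -0.001]
[0.37429352 0.15179215 0.27337528]
```

>>> carry_out:
  targets:
    - [-0.1, 0, 0.8, 0, 0, 0]
    - [-0.1, 0, 1.6, 0, 0, 0]
    - [-0.1, 0, 2.3, 0, 0, 0]
    - [-0.1, 0, 2.8, 0, 0, 0]
    - [-0.1, 0, 3.1, 0, 0, 0]
    - [-0.1, 0, 3.3, 0, 0, 0]
    - [-0.1, 0, 3.3, 0, 0, 0]

```text
time_s: 13.55
tool_pos: [0.595, 0.3235, 0.0675]
tool_rot: [-0.0, 0.588, 0.809, -0.0]
contact_force: [-1.4, 0.1, 1.7]
gripper_width: 0.0216
finger_force: 39.4
```

>>> carry_out:
  targets:
    - [0, 0, 0, 0, 0, 0]
    - [0, 0, 0, 0, 0, 0]
    - [0, 0, 0, 0, 0, 0]
    - [0, 0, 0, 0, 0, 0]
    - [0, 0, 0, 0, 0, 0]
  grip: 0.5

```text
time_s: 13.97
tool_pos: [0.5951, 0.3233, 0.0673]
tool_rot: [0.0, 0.588, 0.809, 0.0]
contact_force: [0.2, 0.3, 0.9]
gripper_width: 0.0424
finger_force: 0.0
```

>>> carry_out:
  targets:
    - [0, 0, -1, 0, 0, 0]
    - [0, 0, -3, 0, 0, 0]
    - [0, 0, -6, 0, 0, 0]
    - [0, 0, -9, 0, 0, 0]
    - [0, 0, -12, 0, 0, 0]
    - [0, 0, -12, 0, 0, 0]
    - [0, 0, -12, 0, 0, 0]

```text
time_s: 14.55
tool_pos: [0.5964, 0.3239, 0.1904]
tool_rot: [0.001, 0.588, 0.809, 0.002]
contact_force: [-0.6, 0.1, -0.7]
gripper_width: 0.0429
finger_force: 0.0
```

```bash
python3 - <<'E'
from h import *
go(593,3,120,70.4)
E
```

```text
a 70.4 shift cm [-30.44 -10.24   6.95] turn [ 0.005  0.001 -0.916] now mm [596.4 323.9 190.4] toolx [-0.308  0.951  0.001]
```

>>> carry_out:
  targets:
    - [-14, -4.5, 0.5, 0, 0, -0.45]
    - [-14, -4.5, 0.5, 0, 0, -0.45]
    - [-14, -4.5, 0.5, 0, 0, -0.45]
    - [-14, -4.5, 0.5, 0, 0, -0.45]
    - [-30.4, -10.2, 6.9, 0, 0, -0.916]
    - [-30.4, -10.2, 6.9, 0, 0, -0.916]
    - [-30.4, -10.2, 6.9, 0, 0, -0.916]
    - [-30.4, -10.2, 6.9, 0, 0, -0.916]
    - [-30.4, -10.2, 6.9, 0, 0, -0.916]
    - [-30.4, -10.2, 6.9, 0, 0, -0.916]
    - [-30.4, -10.2, 6.9, 0, 0, -0.916]
    - [-30.4, -10.2, 6.9, 0, 0, -0.916]
    - [-30.4, -10.2, 6.9, 0, 0, -0.916]

```text
time_s: 15.63
tool_pos: [0.5917, 0.0048, 0.1184]
tool_rot: [0.0, 0.169, 0.986, 0.001]
contact_force: [0.4, 0.8, 0.0]
gripper_width: 0.0428
finger_force: 0.0
```

```bash
python3 - <<'E'
from h import *
go(593,3,38,70.4)
p,d=snap('top');P=pts('top',d)
cv2.imwrite('pics/crop5.png',cv2.resize(p[140:260,120:260,::-1],(700,600),interpolation=2))
E
```

```text
a 70.4 shift cm [-0.18 -0.13  8.04] turn [ 0.001 -0.     0.003] now mm [591.7   4.8 118.4] toolx [-0.943  0.333  0.   ]
```

View pics/crop5.png

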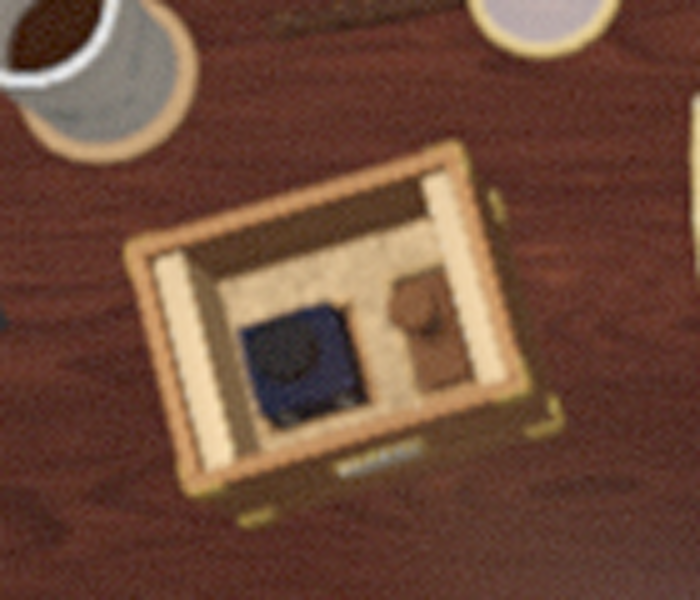

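Both bottle and stamp stand in their wells. Next I'll grip the tray's middle wall.

>>> carry_out:
  targets:
    - [-0.1, -0.15, 3, 0, 0, 0]
    - [-0.15, -0.15, 5.5, 0, 0, 0]
    - [-0.15, -0.15, 7.5, 0, 0, 0]
    - [-0.15, -0.15, 8.2, 0, 0, 0]
    - [-0.15, -0.15, 8.2, 0, 0, 0]
    - [-0.15, -0.15, 8.2, 0, 0, 0]

```text
time_s: 16.18
tool_pos: [0.593, 0.0015, 0.0369]
tool_rot: [0.0, 0.17, 0.986, 0.0]
contact_force: [-0.5, -0.8, 0.3]
gripper_width: 0.0424
finger_force: 0.0
```

>>> carry_out:
  targets:
    - [0, 0, 0, 0, 0, 0]
    - [0, 0, 0, 0, 0, 0]
    - [0, 0, 0, 0, 0, 0]
    - [0, 0, 0, 0, 0, 0]
    - [0, 0, 0, 0, 0, 0]
    - [0, 0, 0, 0, 0, 0]
    - [0, 0, 0, 0, 0, 0]
    - [0, 0, 0, 0, 0, 0]
  grip: 0
  force: 70

```text
time_s: 16.85
tool_pos: [0.5937, 0.0011, 0.0379]
tool_rot: [0.001, 0.17, 0.985, 0.0]
contact_force: [0.3, 0.9, 6.2]
gripper_width: 0.0082
finger_force: 70.5
```

>>> carry_out:
  targets:
    - [0, 0, -1, 0, 0, 0]
    - [0, 0, -3, 0, 0, 0]
    - [0, 0, -6, 0, 0, 0]
    - [0, 0, -9, 0, 0, 0]
    - [0, 0, -12, 0, 0, 0]
    - [0, 0, -15, 0, 0, 0]
    - [0, 0, -15, 0, 0, 0]
    - [0, 0, -15, 0, 0, 0]

```text
time_s: 17.52
tool_pos: [0.5935, 0.0006, 0.1887]
tool_rot: [0.002, 0.17, 0.985, 0.0]
contact_force: [-0.1, 0.8, -4.0]
gripper_width: 0.0082
finger_force: 69.4
```

```bash
python3 - <<'E'
from h import *
p,d=snap('top');P=pts('top',d)
foot(P,(260,120,400,260),.15,.175,'tray')
go(583,358.5,187,107.9);print(robot.state()['gripper_width'])
E
```

```text
tray 141 c [588.   74.1] s [61.6 24.3] a 2.4 zmed 156.5
a 107.9 shift cm [ 1.286e+01  3.340e+01 -2.000e-02] turn [-0.     0.001 -0.654] now mm [592.2   0.7 186.8] toolx [-0.942  0.335 -0.   ]
0.00780123862868771
```

>>> carry_out:
  targets:
    - [1, 2.5, 0, 0, 0, -0.04]
    - [2, 5, 0, 0, 0, -0.09]
    - [3, 7.5, 0, 0, 0, -0.14]
    - [4, 10, 0, 0, 0, -0.19]
    - [5, 12.5, 0, 0, 0, -0.24]
    - [6, 15, 0, 0, 0, -0.29]
    - [7, 17.5, 0, 0, 0, -0.34]
    - [8, 20, 0, 0, 0, -0.4]
    - [9, 22.5, 0, 0, 0, -0.45]
    - [9.8, 25, 0, 0, 0, -0.5]
    - [10.7, 27.5, 0, 0, 0, -0.55]
    - [11.5, 30, 0, 0, 0, -0.6]
    - [12.3, 32, 0, 0, 0, -0.63]
    - [12.9, 33.4, 0, 0, 0, -0.654]
    - [12.9, 33.4, 0, 0, 0, -0.654]
    - [12.9, 33.4, 0, 0, 0, -0.654]
    - [12.9, 33.4, 0, 0, 0, -0.654]

```text
time_s: 18.98
tool_pos: [0.583, 0.3566, 0.1852]
tool_rot: [-0.001, -0.155, 0.988, -0.001]
contact_force: [0.0, -1.0, -2.6]
gripper_width: 0.0081
finger_force: 69.3
```

```bash
python3 - <<'E'
from h import *
go(583,358.5,130,107.9);print(robot.state()['gripper_width'])
p,d=snap('top');s,_=snap('scene')
cv2.imwrite('pics/crop6.png',cv2.hconcat([cv2.resize(p[145:265,115:215+35,::-1],(400,360),interpolation=2),cv2.resize(s[110:218,205:325,::-1],(400,360),interpolation=2)]))
E
```

```text
a 107.9 shift cm [-0.07  0.19  5.52] turn [-0.002 -0.002 -0.002] now mm [583.  356.6 185.2] toolx [-0.952 -0.306  0.002]
0.008115465813590543
```

View pics/crop6.png

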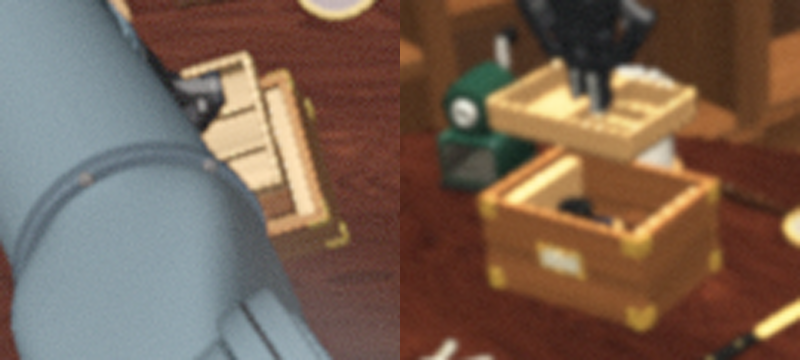

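The tray hangs level and parallel above the box. I'll lower it to just over the rim and measure.

>>> carry_out:
  targets:
    - [-0.05, 0.15, 1, 0, 0, 0]
    - [-0.05, 0.15, 2.5, 0, 0, 0]
    - [-0.05, 0.15, 4, 0, 0, 0]
    - [-0.05, 0.15, 5.2, 0, 0, 0]
    - [-0.05, 0.15, 5.2, 0, 0, 0]
    - [-0.05, 0.15, 5.2, 0, 0, 0]

```text
time_s: 19.58
tool_pos: [0.5825, 0.3596, 0.1333]
tool_rot: [-0.001, -0.155, 0.988, -0.0]
contact_force: [0.4, 0.4, -2.2]
gripper_width: 0.0077
finger_force: 69.3
```

```bash
python3 - <<'E'
from h import *
go(583,358.5,116,107.9);print(robot.state()['contact_force'])
s,d=snap('scene');S=pts('scene',d)
R=np.array([[.952,.307],[-.307,.952]])
Q=S[120:215,215:320].reshape(-1,3)
L=(Q[:,:2]*1000-[583,358.5])@R.T
for z0,z1,n in((.108,.125,'tray'),(.083,.0915,'box')):
    m=(Q[:,2]>z0)&(Q[:,2]<z1)&(abs(L[:,0])<75)&(abs(L[:,1])<95)
    A=L[m]; print(n,m.sum(),'pct',np.percentile(A,[1,99],axis=0).round(1).tolist(),[np.round(v,1) for v in cv2.minAreaRect(A.astype(np.float32))], np.median(Q[m,2]))
E
```

```text
a 107.9 shift cm [-0.01 -0.12  1.73] turn [-0.001 -0.002 -0.001] now mm [582.5 359.6 133.3] toolx [-0.952 -0.307  0.002]
[ 0.40946808  0.37772904 -2.17396047]
tray 653 pct [[-55.6, -70.5], [50.0, 72.4]] [array([-3.2,  1.5]), array([109.6, 145.6]), np.float64(0.9)] 0.11658705613208609
box 231 pct [[-67.6, -85.4], [62.9, 81.1]] [array([-2.9, -1.8]), array([131.6, 169.1]), np.float64(0.8)] 0.08621140910926384
```

>>> carry_out:
  targets:
    - [0, -0.23, 0.2, 0, 0, 0]
    - [0, -0.23, 0.4, 0, 0, 0]
    - [0, -0.23, 0.6, 0, 0, 0]
    - [0, -0.23, 0.8, 0, 0, 0]
    - [0, -0.23, 1.0, 0, 0, 0]
    - [0, -0.23, 1.2, 0, 0, 0]
    - [0, -0.23, 1.3, 0, 0, 0]
    - [0, -0.23, 1.3, 0, 0, 0]

```text
time_s: 20.3
tool_pos: [0.5835, 0.358, 0.1209]
tool_rot: [-0.0, -0.156, 0.988, -0.0]
contact_force: [0.4, -0.2, -2.4]
gripper_width: 0.0079
finger_force: 69.3
```

Moving freely inside the walls, with only the tray's weight on the wrist.

>>> carry_out:
  targets:
    - [0, 0, 0.15, 0, 0, 0]
    - [0, 0, 0.3, 0, 0, 0]
    - [0, 0, 0.4, 0, 0, 0]
    - [0, 0, 0.45, 0, 0, 0]
    - [0, 0, 0.45, 0, 0, 0]

```text
time_s: 20.72
tool_pos: [0.5836, 0.358, 0.1166]
tool_rot: [-0.0, -0.155, 0.988, -0.0]
contact_force: [-0.5, 0.1, -2.4]
gripper_width: 0.0081
finger_force: 69.3
```

>>> carry_out:
  targets:
    - [0, 0, 0.1, 0, 0, 0]
    - [0, 0, 0.15, 0, 0, 0]
    - [0, 0, 0.2, 0, 0, 0]
    - [0, 0, 0.2, 0, 0, 0]

```text
time_s: 21.05
tool_pos: [0.5837, 0.3582, 0.1159]
tool_rot: [0.0, -0.155, 0.988, 0.0]
contact_force: [-3.4, -1.5, 5.8]
gripper_width: 0.0077
finger_force: 70.6
```

>>> carry_out:
  targets:
    - [0, 0, 0, 0, 0, 0]
    - [0, 0, 0, 0, 0, 0]
    - [0, 0, 0, 0, 0, 0]
    - [0, 0, 0, 0, 0, 0]
    - [0, 0, 0, 0, 0, 0]
    - [0, 0, 0, 0, 0, 0]
  grip: 0.45

```text
time_s: 21.55
tool_pos: [0.5837, 0.3581, 0.1148]
tool_rot: [0.0, -0.155, 0.988, 0.0]
contact_force: [1.3, 0.1, 0.3]
gripper_width: 0.0384
finger_force: 0.0
```

>>> carry_out:
  targets:
    - [0, 0, -1, 0, 0, 0]
    - [0, 0, -3, 0, 0, 0]
    - [0, 0, -6, 0, 0, 0]
    - [0, 0, -9, 0, 0, 0]
    - [0, 0, -9, 0, 0, 0]
    - [0, 0, -9, 0, 0, 0]

```text
time_s: 22.05
tool_pos: [0.5849, 0.359, 0.2079]
tool_rot: [0.002, -0.155, 0.988, 0.001]
contact_force: [-0.3, 0.4, -0.4]
gripper_width: 0.0388
finger_force: 0.0
```

```bash
python3 - <<'E'
from h import *
go(424.5,128,120,55.5)
E
```

```text
a 55.5 shift cm [ 22.4  -17.07   8.66] turn [0.004 0.004 0.914] now mm [584.9 359.  207.9] toolx [-0.952 -0.307 -0.005]
```

>>> carry_out:
  targets:
    - [11, -8, 0, 0, 0, 0.4]
    - [11, -8, 0, 0, 0, 0.4]
    - [11, -8, 0, 0, 0, 0.4]
    - [11, -8, 0, 0, 0, 0.4]
    - [22.4, -17, 8.6, 0, 0, 0.914]
    - [22.4, -17, 8.6, 0, 0, 0.914]
    - [22.4, -17, 8.6, 0, 0, 0.914]
    - [22.4, -17, 8.6, 0, 0, 0.914]
    - [22.4, -17, 8.6, 0, 0, 0.914]
    - [22.4, -17, 8.6, 0, 0, 0.914]
    - [22.4, -17, 8.6, 0, 0, 0.914]
    - [22.4, -17, 8.6, 0, 0, 0.914]

```text
time_s: 23.05
tool_pos: [0.4239, 0.1288, 0.1193]
tool_rot: [0.001, 0.295, 0.955, 0.001]
contact_force: [-0.8, -0.2, 0.8]
gripper_width: 0.0386
finger_force: 0.0
```

```bash
python3 - <<'E'
from h import *
p,d=snap('top');P=pts('top',d)
foot(P,(140,165,240,250),.1,.115,'tray home'); foot(P,(140,165,240,250),.085,.094,'boxrim')
go(424.5,128,30,55.5)
cv2.imwrite('pics/crop7.png',cv2.hconcat([cv2.resize(p[150:250,135:245,::-1],(440,400),interpolation=2),cv2.resize(p[240:310,255:318,::-1],(360,400),interpolation=2)]))
E
```

```text
tray home 619 c [582.6 359.8] s [105.7 143.7] a 17.9 zmed 105.2
boxrim 996 c [583.4 359. ] s [131.2 167.7] a 18.2 zmed 87.8
a 55.5 shift cm [-0.08 -0.06  8.94] turn [0.002 0.001 0.002] now mm [424.  128.8 119.4] toolx [-0.826  0.564 -0.001]
```

View pics/crop7.png

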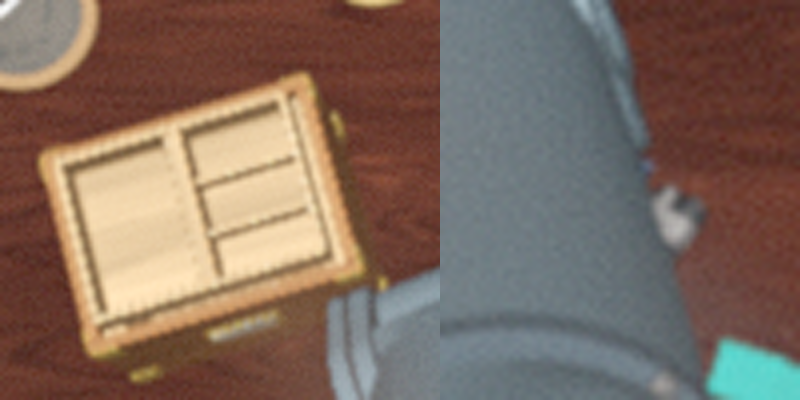

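The tray is home: centred within 1 mm, top at 105 mm. Next is the eraser.

>>> carry_out:
  targets:
    - [-0.08, -0.06, 3, 0, 0, 0]
    - [-0.08, -0.06, 6, 0, 0, 0]
    - [-0.08, -0.06, 8, 0, 0, 0]
    - [-0.08, -0.06, 8.9, 0, 0, 0]
    - [-0.08, -0.06, 9.0, 0, 0, 0]
    - [-0.08, -0.06, 9.0, 0, 0, 0]

```text
time_s: 23.6
tool_pos: [0.4235, 0.1271, 0.029]
tool_rot: [0.0, 0.296, 0.955, 0.0]
contact_force: [0.5, 0.0, -0.1]
gripper_width: 0.0385
finger_force: 0.0
```

>>> carry_out:
  targets:
    - [0, 0, 0, 0, 0, 0]
    - [0, 0, 0, 0, 0, 0]
    - [0, 0, 0, 0, 0, 0]
    - [0, 0, 0, 0, 0, 0]
    - [0, 0, 0, 0, 0, 0]
    - [0, 0, 0, 0, 0, 0]
  grip: 0.1
  force: 25

```text
time_s: 24.1
tool_pos: [0.4241, 0.127, 0.03]
tool_rot: [0.001, 0.296, 0.955, 0.001]
contact_force: [-0.0, 0.3, 7.8]
gripper_width: 0.0224
finger_force: 26.4
```

>>> carry_out:
  targets:
    - [0, 0, -1, 0, 0, 0]
    - [0, 0, -3, 0, 0, 0]
    - [0, 0, -7, 0, 0, 0]
    - [0, 0, -11, 0, 0, 0]
    - [0, 0, -15, 0, 0, 0]
    - [0, 0, -15, 0, 0, 0]
    - [0, 0, -15, 0, 0, 0]

```text
time_s: 24.68
tool_pos: [0.4246, 0.127, 0.1819]
tool_rot: [0.002, 0.296, 0.955, 0.002]
contact_force: [0.0, -0.7, -0.8]
gripper_width: 0.022
finger_force: 25.5
```

```bash
python3 - <<'E'
from h import *
go(583-36*.307,358.5+36*.952,180,17.9)
E
```

```text
a 17.9 shift cm [ 2.9  30.25  0.34] turn [0.006 0.002 0.656] now mm [424.6 127.  181.9] toolx [-0.824  0.566 -0.004]
```

>>> carry_out:
  targets:
    - [0.3, 3, 0, 0, 0, 0.06]
    - [0.6, 6, 0, 0, 0, 0.12]
    - [0.9, 9, 0, 0, 0, 0.19]
    - [1.2, 12, 0, 0, 0, 0.26]
    - [1.5, 15, 0, 0, 0, 0.33]
    - [1.8, 18, 0, 0, 0, 0.4]
    - [2.1, 21, 0, 0, 0, 0.46]
    - [2.4, 24, 0, 0, 0, 0.53]
    - [2.7, 27, 0, 0, 0, 0.6]
    - [2.9, 30.25, 0, 0, 0, 0.656]
    - [2.9, 30.25, 0, 0, 0, 0.656]
    - [2.9, 30.25, 0, 0, 0, 0.656]
    - [2.9, 30.25, 0, 0, 0, 0.656]

```text
time_s: 25.77
tool_pos: [0.5695, 0.391, 0.1773]
tool_rot: [-0.0, 0.588, 0.809, -0.002]
contact_force: [0.2, -0.2, -1.0]
gripper_width: 0.0218
finger_force: 25.5
```

```bash
python3 - <<'E'
from h import *
go(583-36*.307,358.5+36*.952,113,17.9);print(robot.state()['gripper_width'])
E
```

```text
a 17.9 shift cm [0.11 0.31 6.43] turn [-0.003  0.002  0.001] now mm [569.5 391.  177.3] toolx [-0.308  0.951 -0.002]
0.021843862543047404
```

>>> carry_out:
  targets:
    - [0.1, 0.3, 2, 0, 0, 0]
    - [0.1, 0.3, 3.5, 0, 0, 0]
    - [0.1, 0.3, 5, 0, 0, 0]
    - [0.1, 0.3, 5.8, 0, 0, 0]
    - [0.1, 0.3, 6.2, 0, 0, 0]
    - [0.1, 0.3, 6.4, 0, 0, 0]
    - [0.1, 0.3, 6.4, 0, 0, 0]

```text
time_s: 26.35
tool_pos: [0.573, 0.394, 0.1149]
tool_rot: [0.0, 0.588, 0.809, 0.0]
contact_force: [-0.8, -0.4, 0.2]
gripper_width: 0.0219
finger_force: 25.5
```

>>> carry_out:
  targets:
    - [0, 0, 0.1, 0, 0, 0]
    - [0, 0, 0.2, 0, 0, 0]
    - [0, 0, 0.25, 0, 0, 0]
    - [0, 0, 0.25, 0, 0, 0]

```text
time_s: 26.68
tool_pos: [0.573, 0.3943, 0.1126]
tool_rot: [0.0, 0.588, 0.809, 0.0]
contact_force: [0.4, -1.0, -1.1]
gripper_width: 0.0217
finger_force: 25.5
```

>>> carry_out:
  targets:
    - [0, 0, 0, 0, 0, 0]
    - [0, 0, 0, 0, 0, 0]
    - [0, 0, 0, 0, 0, 0]
    - [0, 0, 0, 0, 0, 0]
  grip: 0.45

```text
time_s: 27.02
tool_pos: [0.5729, 0.3942, 0.1124]
tool_rot: [0.0, 0.588, 0.809, 0.0]
contact_force: [-0.2, -0.1, 1.3]
gripper_width: 0.0386
finger_force: 0.0
```

>>> carry_out:
  targets:
    - [0, 0, -1, 0, 0, 0]
    - [0, 0, -3, 0, 0, 0]
    - [0, 0, -6, 0, 0, 0]
    - [0, 0, -9, 0, 0, 0]
    - [0, 0, -9, 0, 0, 0]
    - [0, 0, -9, 0, 0, 0]

```text
time_s: 27.52
tool_pos: [0.5743, 0.395, 0.2055]
tool_rot: [0.001, 0.588, 0.809, 0.002]
contact_force: [0.2, -0.2, 0.5]
gripper_width: 0.0386
finger_force: 0.0
```

```bash
python3 - <<'E'
from h import *
go(567.5,-317.5,140,-2.2)
E
```

```text
a -2.2 shift cm [-67.59 -22.61   6.33] turn [ 0.005 -0.003  0.351] now mm [574.3 395.  205.5] toolx [-0.308  0.951  0.002]
```

>>> carry_out:
  targets:
    - [-22, -7.5, 0, 0, 0, 0.1]
    - [-22, -7.5, 0, 0, 0, 0.1]
    - [-22, -7.5, 0, 0, 0, 0.1]
    - [-22, -7.5, 0, 0, 0, 0.1]
    - [-22, -7.5, 0, 0, 0, 0.1]
    - [-67.6, -22.6, 6, 0, 0, 0.351]
    - [-67.6, -22.6, 6, 0, 0, 0.351]
    - [-67.6, -22.6, 6, 0, 0, 0.351]
    - [-67.6, -22.6, 6, 0, 0, 0.351]
    - [-67.6, -22.6, 6, 0, 0, 0.351]
    - [-67.6, -22.6, 6, 0, 0, 0.351]
    - [-67.6, -22.6, 6, 0, 0, 0.351]
    - [-67.6, -22.6, 6, 0, 0, 0.351]
    - [-67.6, -22.6, 6, 0, 0, 0.351]
    - [-67.6, -22.6, 6, 0, 0, 0.351]
    - [-67.6, -22.6, 6, 0, 0, 0.351]
    - [-67.6, -22.6, 6, 0, 0, 0.351]
    - [-67.6, -22.6, 6, 0, 0, 0.351]
    - [-67.6, -22.6, 6, 0, 0, 0.351]
    - [-67.6, -22.6, 6, 0, 0, 0.351]

```text
time_s: 29.18
tool_pos: [0.5652, -0.3184, 0.1413]
tool_rot: [-0.001, 0.721, 0.693, -0.0]
contact_force: [1.3, 0.5, -0.7]
gripper_width: 0.0379
finger_force: 0.0
```

```bash
python3 - <<'E'
from h import *
go(567.5,-317.5,60,-2.2)
p,d=snap('top')
cv2.imwrite('pics/crop8.png',cv2.resize(p[150:250,135:245,::-1],(440,400),interpolation=2))
E
```

```text
a -2.2 shift cm [0.09 0.24 8.13] turn [-0.002 -0.001 -0.001] now mm [ 565.2 -318.4  141.3] toolx [0.039 0.999 0.001]
```

View pics/crop8.png

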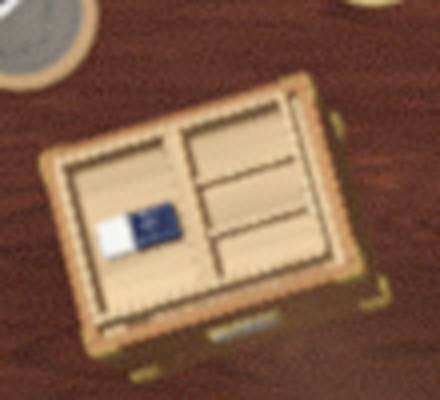

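The eraser lies flat in the middle of the open bay. Next I'll grip the lid's pull.

>>> carry_out:
  targets:
    - [0.1, 0.2, 3, 0, 0, 0]
    - [0.1, 0.2, 6, 0, 0, 0]
    - [0.1, 0.2, 7.6, 0, 0, 0]
    - [0.1, 0.2, 8.1, 0, 0, 0]
    - [0.1, 0.2, 8.1, 0, 0, 0]
    - [0.1, 0.2, 8.1, 0, 0, 0]

```text
time_s: 29.73
tool_pos: [0.569, -0.3167, 0.0622]
tool_rot: [0.0, 0.72, 0.694, 0.0]
contact_force: [0.2, -1.8, -0.1]
gripper_width: 0.0384
finger_force: 0.0
```

>>> carry_out:
  targets:
    - [0, 0, 0, 0, 0, 0]
    - [0, 0, 0, 0, 0, 0]
    - [0, 0, 0, 0, 0, 0]
    - [0, 0, 0, 0, 0, 0]
    - [0, 0, 0, 0, 0, 0]
    - [0, 0, 0, 0, 0, 0]
    - [0, 0, 0, 0, 0, 0]
  grip: 0
  force: 90

```text
time_s: 30.32
tool_pos: [0.5693, -0.318, 0.0632]
tool_rot: [0.001, 0.72, 0.694, 0.001]
contact_force: [-1.0, 1.4, 6.4]
gripper_width: 0.0118
finger_force: 89.3
```

>>> carry_out:
  targets:
    - [0, 0, -1, 0, 0, 0]
    - [0, 0, -3, 0, 0, 0]
    - [0, 0, -6, 0, 0, 0]
    - [0, 0, -9, 0, 0, 0]
    - [0, 0, -12, 0, 0, 0]
    - [0, 0, -14, 0, 0, 0]
    - [0, 0, -14, 0, 0, 0]
    - [0, 0, -14, 0, 0, 0]

```text
time_s: 30.98
tool_pos: [0.5684, -0.3178, 0.2026]
tool_rot: [0.001, 0.72, 0.694, 0.0]
contact_force: [-0.4, 0.7, -4.2]
gripper_width: 0.0117
finger_force: 88.4
```

```bash
python3 - <<'E'
from h import *
go(583,359,200,17.9)
E
```

```text
a 17.9 shift cm [67.69 -1.12  0.2 ] turn [ 0.002  0.001 -0.35 ] now mm [ 568.4 -317.8  202.6] toolx [ 0.038  0.999 -0.001]
```

>>> carry_out:
  targets:
    - [1, 0, 0, 0, 0, 0]
    - [3.5, 0, 0, 0, 0, -0.02]
    - [7, 0, 0, 0, 0, -0.04]
    - [10.5, 0, 0, 0, 0, -0.06]
    - [14, 0, 0, 0, 0, -0.08]
    - [18, 0, 0, 0, 0, -0.1]
    - [22, -0.2, 0, 0, 0, -0.12]
    - [26, -0.4, 0, 0, 0, -0.14]
    - [30, -0.4, 0, 0, 0, -0.16]
    - [34, -0.5, 0, 0, 0, -0.18]
    - [38, -0.6, 0, 0, 0, -0.2]
    - [42, -0.7, 0, 0, 0, -0.22]
    - [46, -0.8, 0, 0, 0, -0.24]
    - [50, -0.9, 0, 0, 0, -0.26]
    - [54, -0.9, 0, 0, 0, -0.28]
    - [58, -1, 0, 0, 0, -0.3]
    - [61.5, -1, 0, 0, 0, -0.32]
    - [64.5, -1.1, 0, 0, 0, -0.34]
    - [66.7, -1.1, 0, 0, 0, -0.35]
    - [67.7, -1.1, 0, 0, 0, -0.35]

```text
time_s: 32.65
tool_pos: [0.5794, 0.3643, 0.1987]
tool_rot: [-0.002, 0.586, 0.81, -0.001]
contact_force: [-0.3, 0.6, -2.1]
gripper_width: 0.0115
finger_force: 88.3
```

>>> carry_out:
  targets:
    - [0, 0, 0, 0, 0, 0]
    - [0, 0, 0, 0, 0, 0]
    - [0, 0, 0, 0, 0, 0]

```text
time_s: 32.9
tool_pos: [0.583, 0.3563, 0.2005]
tool_rot: [0.0, 0.59, 0.808, -0.001]
contact_force: [0.9, -0.3, -2.6]
gripper_width: 0.0116
finger_force: 88.3
```

```bash
cat > m.py <<'E'
from h import *
import sys
go(583,359,float(sys.argv[1]),17.9);print(robot.state()['gripper_width'],robot.state()['contact_force'])
zt=float(sys.argv[2])
R=np.array([[.952,.307],[-.307,.952]])
for n,(u0,v0,u1,v1) in(('scene',(205,90,330,215)),('top',(110,130,260,260))):
    s,d=snap(n);S=pts(n,d)
    Q=S[v0:v1,u0:u1].reshape(-1,3); L=(Q[:,:2]*1000-[583,359])@R.T
    m=(abs(Q[:,2]-zt)<.007)&(abs(L[:,0])<80)&(abs(L[:,1])<100)
    A=L[m]; print(n,m.sum(),np.percentile(A,[1,99],axis=0).round(1).tolist(),[np.round(v,1) for v in cv2.minAreaRect(A.astype(np.float32))],np.median(Q[m,2]))
    if n=='scene': cv2.imwrite('pics/crop9.png',cv2.resize(s[90:218,200:330,::-1],(520,512),interpolation=2))
E
python3 m.py 155 0.17
```

```text
a 17.9 shift cm [0.27 0.09 4.55] turn [-0.002  0.002 -0.003] now mm [583.  356.3 200.5] toolx [-0.304  0.953 -0.002]
0.011597299082917118 [ 0.92372863 -0.29032748 -2.55749909]
scene 956 [[-68.8, -85.7], [57.9, 78.2]] [array([-4.3, -3.7]), array([133. , 168.9]), np.float64(0.3)] 0.1660473535726541
top 2332 [[-65.8, -84.4], [59.6, 45.8]] [array([ -3. , -18.7]), array([129.9, 134.8]), np.float64(0.6)] 0.16728997934415824
```

View pics/crop9.png

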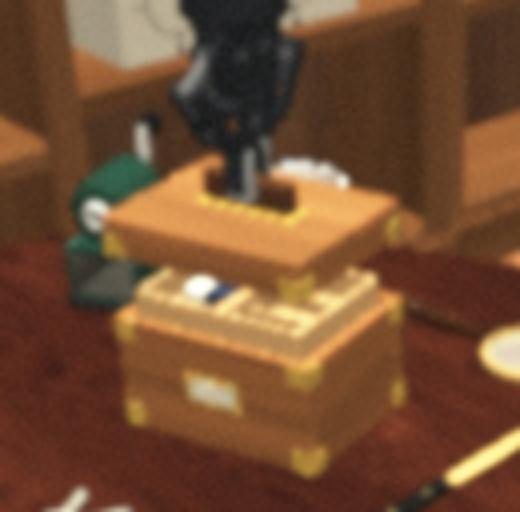

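The lid hangs level and square over the box, within 2 mm. I'll lower it with a small correction.

>>> carry_out:
  targets:
    - [0.2, 0.1, 0.8, 0, 0, 0]
    - [0.2, 0.1, 1.6, 0, 0, 0]
    - [0.2, 0.1, 2.3, 0, 0, 0]
    - [0.2, 0.1, 3, 0, 0, 0]
    - [0.2, 0.1, 3.6, 0, 0, 0]
    - [0.2, 0.1, 4.1, 0, 0, 0]
    - [0.2, 0.1, 4.1, 0, 0, 0]
    - [0.2, 0.1, 4.1, 0, 0, 0]

```text
time_s: 33.67
tool_pos: [0.583, 0.3614, 0.1599]
tool_rot: [-0.0, 0.589, 0.808, -0.0]
contact_force: [-0.2, 0.4, -3.0]
gripper_width: 0.0112
finger_force: 88.4
```

```bash
python3 m.py 151 0.126
```

```text
a 17.9 shift cm [-0.23 -0.07  0.89] turn [-0.001  0.    -0.   ] now mm [583.  361.4 159.9] toolx [-0.307  0.952 -0.   ]
0.011244099099557328 [-0.24309246  0.42235555 -2.98780451]
scene 1018 [[-66.9, -81.3], [59.7, 83.3]] [array([-3.4,  1.6]), array([133.2, 168.3]), np.float64(0.4)] 0.12519899637277937
top 2239 [[-64.3, -79.3], [61.5, 53.5]] [array([ -0.1, -11.9]), array([130.4, 136.5]), np.float64(0.2)] 0.12662836313449155
```

>>> carry_out:
  targets:
    - [-0.15, 0, 0, 0, 0, 0]
    - [-0.3, 0, 0.2, 0, 0, 0]
    - [-0.3, 0, 0.4, 0, 0, 0]
    - [-0.3, 0, 0.6, 0, 0, 0]
    - [-0.3, 0, 0.75, 0, 0, 0]
    - [-0.3, 0, 0.85, 0, 0, 0]
    - [-0.3, 0, 0.85, 0, 0, 0]

```text
time_s: 34.35
tool_pos: [0.5839, 0.3587, 0.1516]
tool_rot: [-0.0, 0.589, 0.808, -0.0]
contact_force: [0.1, 0.7, -2.1]
gripper_width: 0.0117
finger_force: 88.3
```

>>> carry_out:
  targets:
    - [0, 0, 0.05, 0, 0, 0]
    - [0, 0, 0.1, 0, 0, 0]
    - [0, 0, 0.15, 0, 0, 0]
    - [0, 0, 0.15, 0, 0, 0]

```text
time_s: 34.68
tool_pos: [0.5841, 0.3587, 0.1513]
tool_rot: [-0.0, 0.589, 0.808, 0.0]
contact_force: [-3.7, -2.2, 5.6]
gripper_width: 0.0117
finger_force: 89.4
```

```bash
python3 m.py 151 0.117
```

```text
a 17.9 shift cm [ 0.06 -0.09  0.03] turn [ 0. -0. -0.] now mm [584.1 358.7 151.3] toolx [-0.307  0.952  0.   ]
0.011684410445775392 [-3.68459799 -2.22330418  5.61626481]
scene 1023 [[-67.1, -84.3], [60.3, 80.5]] [array([-4., -1.]), array([168.3, 131.6]), np.float64(90.0)] 0.11662140375148555
top 2191 [[-64.5, -82.3], [61.2, 50.3]] [array([ -1.2, -15. ]), array([129.2, 136.1]), np.float64(0.0)] 0.11758332592891096
```

Contact came at the expected height. I'll release and retreat.

>>> carry_out:
  targets:
    - [0, 0, 0, 0, 0, 0]
    - [0, 0, 0, 0, 0, 0]
    - [0, 0, 0, 0, 0, 0]
    - [0, 0, 0, 0, 0, 0]
    - [0, 0, 0, 0, 0, 0]
  grip: 0.5

```text
time_s: 35.2
tool_pos: [0.5842, 0.3587, 0.1503]
tool_rot: [0.0, 0.589, 0.808, 0.0]
contact_force: [0.1, -0.0, -0.3]
gripper_width: 0.0427
finger_force: 0.0
```

>>> carry_out:
  targets:
    - [0, 0, -1, 0, 0, 0]
    - [0, 0, -3, 0, 0, 0]
    - [0, 0, -6, 0, 0, 0]
    - [0, 0, -10, 0, 0, 0]
    - [-10, -5, -10, 0, 0, 0]
    - [-30, -10, -10, 0, 0, 0]
    - [-30, -10, -10, 0, 0, 0]
    - [-30, -10, -10, 0, 0, 0]
    - [-30, -10, -10, 0, 0, 0]
    - [-30, -10, -10, 0, 0, 0]
    - [-30, -10, -10, 0, 0, 0]
    - [-30, -10, -10, 0, 0, 0]
    - [-30, -10, -10, 0, 0, 0]
    - [-30, -10, -10, 0, 0, 0]
    - [-30, -10, -10, 0, 0, 0]

```text
time_s: 36.45
tool_pos: [0.5812, 0.0436, 0.2509]
tool_rot: [-0.0, 0.588, 0.809, 0.001]
contact_force: [0.4, 0.4, 0.2]
gripper_width: 0.0424
finger_force: 0.0
```

```bash
python3 m.py 151 0.117; python3 - <<'E'
from h import *
P=pts('top',snap('top')[1])
foot(P,(130,150,250,260),.113,.122,'lid')
Q=P[150:255,130:250].reshape(-1,3);Q=Q[(Q[:,2]>.113)&(Q[:,2]<.122)]
print('plane',np.linalg.lstsq(np.c_[Q[:,:2]-Q[:,:2].mean(0),np.ones(len(Q))],Q[:,2],rcond=None)[0])
E
```

```text
a 17.9 shift cm [29.94  9.87 10.02] turn [ 0.001 -0.001  0.   ] now mm [581.2  43.6 250.9] toolx [-0.308  0.951  0.001]
0.04235375094155867 [0.44916345 0.41420804 0.17484146]
scene 1073 [[-66.8, -84.2], [60.4, 79.2]] [array([-3.1, -0.8]), array([131.3, 168.6]), np.float64(0.1)] 0.11668696719127736
top 3539 [[-64.2, -82.0], [61.9, 81.4]] [array([-0.6,  0.5]), array([129.5, 167.1]), np.float64(0.1)] 0.1177148467496707
lid 3394 c [582.4 359.1] s [129.9 166.8] a 18.0 zmed 117.7
plane [-0.00055374  0.00048723  0.11765234]
```

View pics/crop9.png

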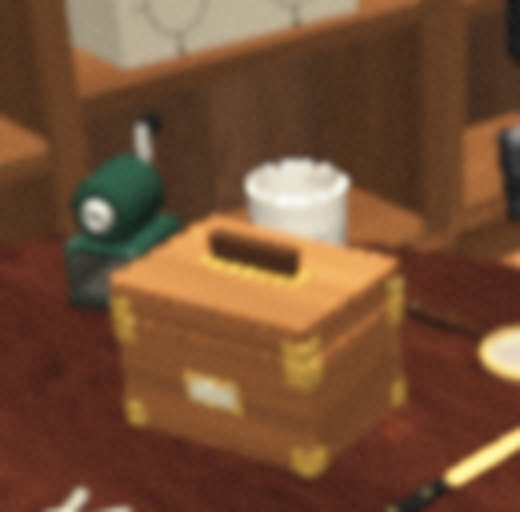

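The lid sits fully down, level and square, and the arm is clear. Handing in.

```bash
python3 -c "
from rig import robot
print(robot.close_job())"
```

```text
the job is handed in; nothing more can be done
None
```

The box is packed and closed, and the job is handed in: bottle and stamp in their wells, tray home with the eraser flat in its open half, and lid level and square on the rim within about 1 mm by the top camera; the hand-in returned no verdict.

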